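# Lock a tube rack into the undercut pocket of an orbital shaker

### The arm

A 7-joint arm with a two-finger parallel gripper is mounted at the origin on a cart in front of the work surface, level with it; the furniture and walls round the work are solid. World frame = base frame: x ahead of the robot, y to its left, z up, the work surface at z = 0. Lengths are in m, angles in rad, forces in N, time in s.
With the tool pointing down it reaches from about 0.4 to 0.9 m from the base axis. Payload 5.6 kg.
Tool frame: the origin (TCP) lies on the centre line of the jaws, within the pads' length; the fingertips stand 14 mm ahead of it and the grasp point (between the pads) lies 5 mm behind it; z points along the fingers, y is the line along which they close (so a half turn about z gives the same grasp; the last joint's range is limited). The gripper opens to 92 mm and grips with 3 to 60 N. Pads are 20 mm wide; open, the fingers measure 128 mm over their backs; the gripper's body (75 mm by 189 mm) begins 69 mm behind the grasp point.
Start: joints at [-0.043, 0.468, -0.012, 1.603, 0.006, 1.071, -0.056], TCP at [0.65, -0, 0.229] pointing down, gripper open.
Joint ranges: [-2.53, 2.53], [-0.31, 2.02], [-1.57, 1.55], [0.28, 2.44], [-1.29, 4.43], [0.15, 1.84], [-2.92, 2.92]. Speed limits (rad/s): [2.57, 2.57, 3.14, 3.14, 3.14, 3.14, 3.14].

### API

Orientations are given as a unit quaternion [w, x, y, z].
In Python, from rig import ctrl gives the robot as it stands.
- The arm moves only by the tool play_rows, never from a script. Its argument "steps" is a list of rows, each a list of 5 numbers: the shift along the tool's x, y, z in mm, then the turn about the tool's z in degrees, then the opening, from 0 (shut) to 1 (fully open). In form: [[dx, dy, dz, roll, jaw], ...]. A call has 1 to 10 rows; each row is the pose to reach, as a shift and turn from the pose commanded when the call began, along the tool's axes at that moment; what a row does not reach only later rows make up. A row lasts 1/8 s, in which the tool goes at most 62.5 mm and 10.7 degrees, less where a joint would pass 70% of its speed; a pose out of reach is approached as far as the arm can. A call with a gripper value outside its range is refused whole. The fingers move at their own pace and stop on an object; "force" is the grip in N (left out, the last holds). Time passes only in rows, so rows that repeat a pose let the fingers close. It gives the time, the measured TCP pose, the force, the opening and the grip force at its end, in the units of the state.
- ctrl.state(): the state, without advancing time (a new reading comes with each control period).
- ctrl.get_image(name): name is "scene" or "side" or "wrist"; returns the picture (400x640x3 uint8, red, green, blue); there is no depth.
- ctrl.get_calibration(name): a dict with "fx", "fy", "cx", "cy" (pixels), "position" and "rotation" of the camera in the world. Camera axes: x right, y up, looking along -z (the intrinsics and any distortion apply to the point x, -y, -z); pixel columns grow to the right and rows downward; lengths in m; the calibration is good to about 2 mm. The wrist camera is an equidistant fisheye: a pixel r from the principal point sees the ray r / f radians off the axis. A picture is of the moment at which its call begins: read the wrist's pose just before it. get_calibration takes no time and is no camera call; for the wrist camera it gives the pose at the moment of the call.
- ctrl.sign_off(): hands the job in; it is judged then, once.
The state is a dict: "time": time; "joints": joint angles; "qd": joint speeds; "joint_efforts": joint torques, N m; "tcp_pos": TCP position; "ee_rot": TCP orientation; "wrist_force": force on the tool from outside, world axes, zero at the start; "moment": the same for the moment, N m; "width": opening from 0.0 (shut) to 1.0 (fully open); "grip_force": force on a finger pad.
Only numpy, scipy, OpenCV 4.12 (cv2) and the standard library are available. Lean on these libraries where they do the work, as an engineer would, in place of code of your own. Each camera call takes 0.05 s, during which the arm holds its last target. There are 200 camera calls.

### The job

Load the blue tube rack on the orbital shaker: lift the latch bar by its red ball out of its catch and swing the gate wide open, then slide the rack, upright and either end first, under the two lips of the pocket until it is fully home against the end stop. Shut the gate behind it, let the latch bar drop down behind its catch, and leave the other things on the bench where they stand.

Things in the scene. Friction and masses are not known exactly. Their poses are not given: they have to be found in the camera images.
- shaker: Orbital shaker fixed to the bench: white housing, bare aluminium deck 164 (x) x 124 (y) mm, deck top at z = 70 mm, with a dark steel pocket open at its -x end on it and a gate before the mouth. Origin: centre of its underside; +x is the direction in which the rack slides in, +y the hinge side of the gate, z up. All mm given for pocket, catch, gate and knob are in this frame.
- pocket (a point): Middle of the pocket floor (x 0, y 0, z 70 mm; axes as the shaker): where the middle of the rack's underside comes to lie (x 0 to 1 mm). T-slot along x: side walls at y = +-38, x -40 to 62, flared to +-43 at the mouth x = -55; lips overhang inward to y = +-30, from z = 79 to 84, x -46 to 62. End stop face at x = 59, 22 mm high.
- catch (a point): Top edge of the steel catch at the right of the mouth (x -79, y -57, z 116 mm). The catch fills x -110 to -63, y -62 to -52; its outer side, towards -x, is a ramp up which the latch nose rides when the gate is swung shut, to drop behind it by itself.
- rack: Blue two-tier tube rack, ten capped tubes fixed in it, about 0.3 kg, standing on the bench. Origin: centre of its underside; x along it, z up. Foot flange 116 (x) x 72 (y) x 6 mm high; body 108 x 52 mm up to z = 60 (grip the upper tier, z 36 to 60, across its 52 mm in y); caps within 100 x 41 mm up to z = 84 mm. The two ends are alike for this job.
- latch_knob (a point): Centre of the red ball knob, 20 mm across, on a stem out of the latch bar's outer face. Gate shut and latch down: x -97, y -5, z 113 mm. Free space below it; 37 mm from it to the catch beside it, 13 mm to the bar behind. Lift it to raise the bar, then pull it to swing the gate.
- gate_hinge (a point): Point on the gate's vertical hinge axis (x -64, y 53, z 110 mm).
- gate (a joint): Gate of clear panel in an aluminium frame, 94 mm wide, 6 mm thick, z 74 to 117 mm. 0 = shut (inner face at x -61 mm, 3 mm from a rack that is home); grows to 1.75 rad as the free end swings out to -x, then to +y (clockwise from above). Stays where it is left (light friction). The rack's lane is clear from about 1.5 rad.
- latch (a joint): Gravity latch bar on the gate's outside. 0 = level; to 0.45 rad as the ball is lifted; falls back by its weight. Pivot axis normal to the gate: 22 mm along the gate from its hinge axis, 7 mm out of its middle plane, z 110 mm; the ball is 36 mm further along, 26 mm further out, 3 mm higher. Down it locks the gate; from 0.13 rad (ball up 5 mm) its nose, 90 mm from the pivot, clears the catch.
- sample_cup: Sample cup with red lid, 51 mm across, 63 mm high, loose bystander; origin: centre of its underside.
- label_roll: White roll of labels lying flat, 66 mm across, 40 mm high, loose bystander; origin: centre of its underside.
- timer: White wind-up timer with red dial, 60x60x39 mm, loose bystander; origin: centre of its underside.
- calculator: Pocket calculator lying flat, 112 (x) x 68 (y) x 13 mm, loose bystander; origin: centre of its underside.
- marker_black: Black marker lying flat, 12 (x) x 135 (y) x 12 mm, loose bystander; origin: centre of its underside.
- strip_tub_blue: Test strip tub with blue lid, 48x44x107 mm, loose bystander; origin: centre of its underside.
- strip_tub_white: Test strip tub with white lid, 48x44x107 mm, loose bystander; origin: centre of its underside.
- bench_centrifuge: Big closed bench centrifuge, fixed, behind the row in which the rack stands: keep the hand clear of its front. Origin: centre of its underside; body 382 (x) x 372 (y) mm, 145 mm high, front face 180 mm from the origin towards -x, with a knob to 188 mm.
- tube_rack: Beige fixed rack of blood tubes with a balance-like tray at its right end, left of the gate's swing: 145 (x) x 415 (y) mm, to 139 mm high. Origin: centre of its underside.

How it is judged:
On the way, in this order (a step that is already met when the one before it is completed fails the run):
1. the latch is lifted and the gate swung wide open (more than 1.3 rad) (value of joint gate above 1.3 rad), for 0.2 s.
2. the rack sits home in the pocket, under both lips (x of rack in the frame of shaker between -0.005 and 0.004 m and y of rack in the frame of shaker between -0.004 and 0.004 m and z of rack in the frame of shaker between 0.066 and 0.075 m and angle between the x axis of rack and the x axis of shaker, either way round below 0.06 rad), for 0.2 s.
At the end, for the whole second after the job is handed in: The rack rests on the deck under both lips, against the end stop (centre from 5 mm short to 4 mm past the pocket's middle along x, within 4 mm across it and within 0.06 rad of its direction), the gate is shut (under 0.05 rad) and the latch bar is down behind its catch (under 0.05 rad) (all of step 2 and value of joint each of gate, latch below 0.05 rad and linear speed of rack below 0.02 m/s); the robot touches nothing.
It fails at once if the tube rack is tipped by more than 0.5 rad (angle between rack's own z axis and vertical above 0.5 rad).
It fails at once if one of the bystanders is moved by more than 20 mm or tipped over (distance of any of sample_cup, label_roll, timer, calculator, marker_black, strip_tub_blue, strip_tub_white from where it was at the start of the episode above 0.02 m or angle between any of sample_cup, label_roll, timer, calculator, marker_black, strip_tub_blue, strip_tub_white's own z axis and vertical above 0.4 rad).
It also fails if it takes over 72 s, if anything falls off the work surface, if the arm or the gripper's body presses on something with over 40 N, if the wrist force passes 120 N, or if a joint passes its speed limit or range.

## Working session

There is one attempt and no reset: what is moved stays moved. The work goes in short steps, Python scripts to look and compute and a tool call to move; the robot and the scene stay as the last step left them, time stands still between calls to the robot, and variables do not carry over. Pictures are saved under pics/ and viewed, at most 12 in all, crops included, and the job is handed in when it is done.

Besides the shell and the picture viewer there is one more tool, called after ">>>" by a JSON object that holds its "name" and its "arguments". play_rows: Moves the arm, as the interface text tells. Its arguments: {"type":"object","properties":{"steps":{"type":"array"},"force":{"type":"number"}},"required":["steps"]}

```bash
mkdir -p pics; ls; python3 - <<'E'
from rig import ctrl
import cv2
s=ctrl.state();print(s)
for n in("scene","side","wrist"):
    c=ctrl.get_calibration(n);print(n,c)
    im=ctrl.get_image(n);cv2.imwrite(f"pics/{n}0.png",im[:,:,::-1])
E
```

```text
pics
{'time': 0.0, 'joints': array([-0.04300233,  0.46836315, -0.01157082,  1.60360649,  0.00600758,
        1.07137912, -0.05628654]), 'qd': array([-1.03427670e-03, -6.62285266e-05, -9.16166131e-04, -1.36564883e-05,
        1.59767124e-04,  1.01217497e-03,  7.48338240e-04]), 'joint_efforts': array([-3.39112758e-04, -5.20573139e+01, -1.31628491e-02, -2.43752271e+01,
       -5.67366311e-02,  1.73054746e-02,  1.50106093e-04]), 'tcp_pos': array([ 6.49455674e-01, -8.82649098e-05,  2.27656499e-01]), 'ee_rot': array([-5.56522788e-04,  7.07132399e-01,  7.07080638e-01, -6.57145144e-04]), 'wrist_force': array([-0.91633532,  0.06541165, -0.25100534]), 'moment': array([-0.00478615, -0.00090958, -0.01992539]), 'grip_force': 0.0, 'width': 1.0014487485467374}
scene {'fx': 378.4696543739284, 'fy': 378.4696543739284, 'cx': 316.95343927959453, 'cy': 190.51131814043737, 'position': array([-0.12865439,  0.77562284,  0.72180442]), 'rotation': array([-0.31986294, -0.17835951,  0.4595239 ,  0.8091436 ])}
side {'fx': 462.31819532640577, 'fy': 462.31819532640577, 'cx': 318.10521417636807, 'cy': 204.30058873879966, 'position': array([ 0.24950779, -0.95501335,  0.84870146]), 'rotation': array([ 0.88514183,  0.4445875 , -0.06680497, -0.12001248])}
wrist {'fx': 309.70691628693146, 'fy': 309.70691628693146, 'cx': 322.9985637085052, 'cy': 200.5444498779554, 'position': array([0.64888985, 0.07769251, 0.3824608 ]), 'rotation': array([ 9.90317650e-01, -1.38819601e-01,  2.65938972e-04, -6.22808113e-06])}
```

View pics/scene0.png

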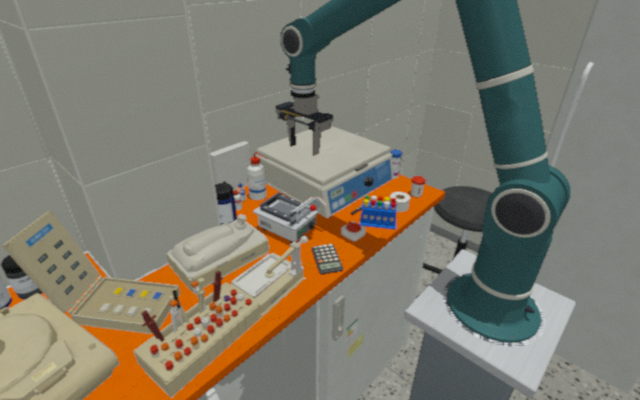

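View pics/side0.png

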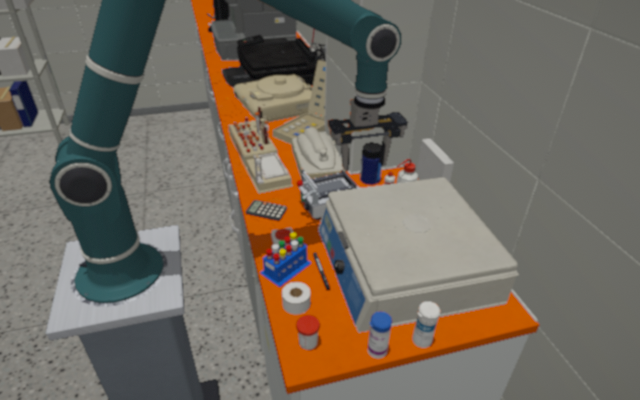

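View pics/wrist0.png

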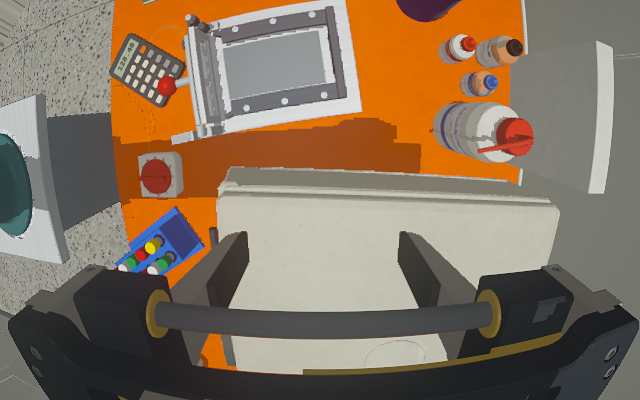

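The pictures show the shaker at the top centre of the wrist view, with the gate at its left and the red ball at about (167,86). The rack is at about (160,243), the timer at (157,175) and the calculator at (145,68). Next I'll crop in on the shaker and mask the rack's blue.

```bash
cat > h.py <<'E'
import numpy as np,cv2
from scipy.spatial.transform import Rotation as R
def rot(c): q=np.asarray(c["rotation"]);return R.from_quat(q[[1,2,3,0]])
def ray(c,px,fish):
    x=(px[0]-c["cx"])/c["fx"];y=(px[1]-c["cy"])/c["fy"]
    if fish:
        r=np.hypot(x,y);k=np.sin(r)/r if r>1e-9 else 1;d=np.array([x*k,-y*k,-np.cos(r)])
    else: d=np.array([x,-y,-1.])
    return np.asarray(c["position"]),rot(c).apply(d)
def onz(c,px,z,fish=False):
    p,d=ray(c,px,fish);return p+d*(z-p[2])/d[2]
def proj(c,P,fish=False):
    v=rot(c).inv().apply(np.asarray(P)-c["position"]);x,y,z=v[0],-v[1],-v[2]
    if fish:
        r=np.hypot(x,y);th=np.arctan2(r,z);return np.array([c["cx"]+c["fx"]*th*x/r,c["cy"]+c["fy"]*th*y/r])
    return np.array([c["cx"]+c["fx"]*x/z,c["cy"]+c["fy"]*y/z])
def red(im): 
    h=cv2.cvtColor(im,cv2.COLOR_BGR2HSV);return ((h[...,0]<8)|(h[...,0]>172))&(h[...,1]>140)&(h[...,2]>80)
def blue(im):
    h=cv2.cvtColor(im,cv2.COLOR_BGR2HSV);return (abs(h[...,0].astype(int)-113)<12)&(h[...,1]>150)&(h[...,2]>60)
def tri(c1,p1,f1,c2,p2,f2):
    a,u=ray(c1,p1,f1);b,v=ray(c2,p2,f2)
    s=np.linalg.lstsq(np.c_[u,-v],b-a,rcond=None)[0];A=a+u*s[0];B=b+v*s[1]
    return (A+B)/2,np.linalg.norm(A-B)
E
python3 - <<'E'
from h import *
from rig import ctrl
w=cv2.imread("pics/wrist0.png");c=ctrl.get_calibration("wrist")
cv2.imwrite("pics/crop1.png",cv2.resize(w[0:150,170:370],(800,600),interpolation=cv2.INTER_CUBIC))
n,l,st,ce=cv2.connectedComponentsWithStats(red(w).astype(np.uint8))
for i in range(1,n):
    if st[i,4]>80: print("red",ce[i],st[i],onz(c,ce[i],.113,True))
for nm in("wrist","scene","side"):
    im=cv2.imread(f"pics/{nm}0.png");cc=ctrl.get_calibration(nm)
    n,l,st,ce=cv2.connectedComponentsWithStats(blue(im).astype(np.uint8))
    for i in range(1,n):
        if st[i,4]>100: print(nm,"blue",ce[i],st[i],onz(cc,ce[i],.03,nm=="wrist"))
s=cv2.imread("pics/side0.png")[220:350,240:350];
a=cv2.resize(s,None,fx=4,fy=4,interpolation=cv2.INTER_CUBIC)
b=cv2.resize(w[190:300,100:240],None,fx=2.5,fy=2.5,interpolation=cv2.INTER_CUBIC)
o=np.zeros((520,795,3),np.uint8);o[:,:440]=a;o[:275,445:795]=b;cv2.imwrite("pics/crop2.png",o)
E
```

```text
red [468.15606936  43.68208092] [461  37  15  15 173] [0.78282892 0.15117695 0.113     ]
red [166.46579805  85.94788274] [157  76  20  21 307] [0.50295786 0.11169959 0.113     ]
red [512.83897605 137.02642444] [ 478  118   56   38 1211] [0.83658206 0.06593288 0.113     ]
red [155.68634686 176.09717097] [139 159  32  35 813] [0.48438689 0.02560003 0.113     ]
red [141.344 254.08 ] [135 247  15  14 125] [ 0.44890185 -0.06068082  0.113     ]
wrist blue [156.73209773 245.12889638] [ 115  207   89   68 1187] [ 0.4181551  -0.08745986  0.03      ]
scene blue [378.06822612 216.62183236] [361 204  35  24 513] [ 0.40321327 -0.08720197  0.03      ]
side blue [370.92883895 171.23595506] [362 158  19  25 267] [0.77681186 0.2358876  0.03      ]
side blue [286.24031008 266.4625323 ] [262 245  47  41 774] [ 0.40995502 -0.12726691  0.03      ]
side blue [380.67006803 321.70748299] [371 313  20  19 294] [ 0.57398682 -0.35189017  0.03      ]
```

View pics/crop1.png

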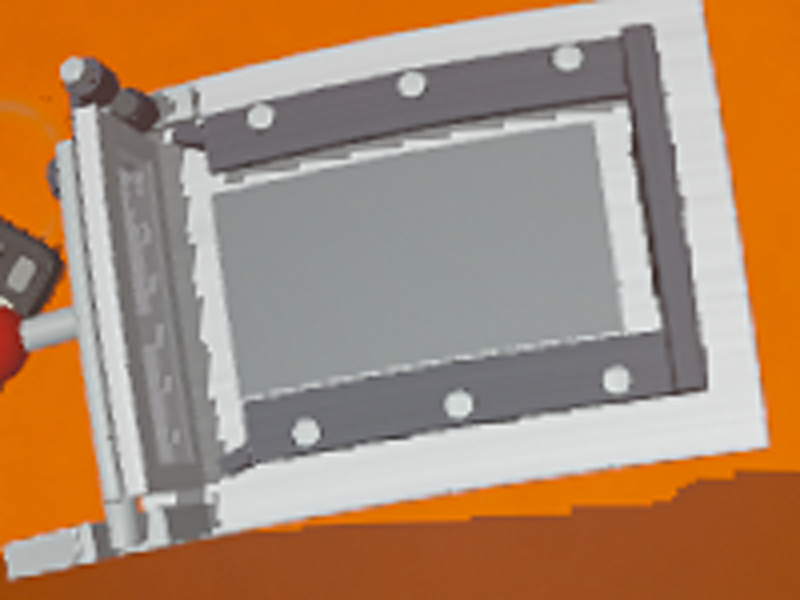

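View pics/crop2.png

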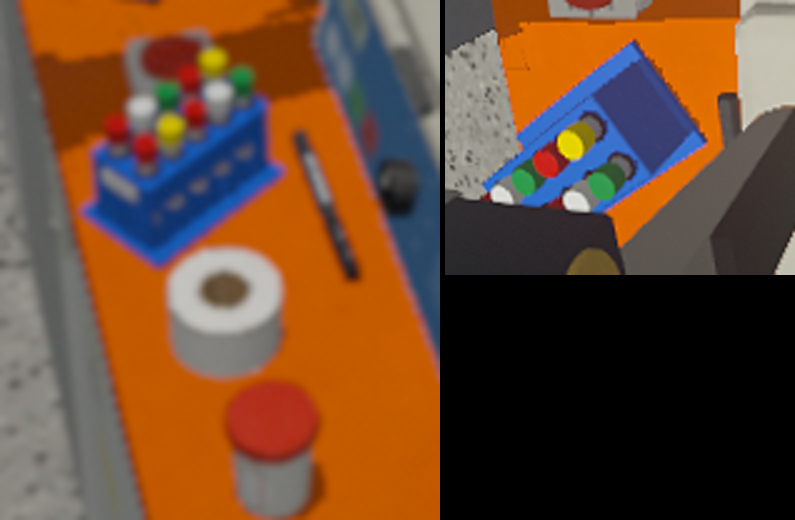

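```bash
python3 - <<'E'
from h import *
from rig import ctrl
c=ctrl.get_calibration("wrist");sd=ctrl.get_calibration("side")
W=lambda X,Y,z:onz(c,(170+X/4-.375,Y/4-.375),z,True)
U=[W(260,117,.0855),W(411,84,.0855),W(568,58,.0855)];L=[W(306,432,.0855),W(458,404,.0855),W(616,379,.0855)]
print(np.round(U,4),np.round(L,4))
d=(U[2]-U[0])+(L[2]-L[0]);yaw=np.arctan2(d[1],d[0]);m=(sum(U)+sum(L))/6
print("yaw",yaw,[np.arctan2(*(A[2]-A[0])[[1,0]]) for A in(U,L)],"mid",m,"perp",np.linalg.norm(U[1]-L[1]),np.linalg.norm(U[2]-U[0]))
rt=lambda a:np.array([[np.cos(a),-np.sin(a)],[np.sin(a),np.cos(a)]])
k=onz(c,(166.5,85.95),.113,True)[:2];print("knob rel mid (shaker axes)",rt(-yaw)@(k-m[:2]))
for n,p,z in(("lip in U",(222,172),.084),("lip in U end",(630,98),.084),("lip in L",(245,400),.084),("lip L end",(660,335),.084),("deck corner",(768,445),.07),("deckcorner2",(700,0),.07),("stop outer",(706,386),.092),("stop outer U",(652,26),.092),("stop inner U",(622,30),.092)):
    print(n,rt(-yaw)@(W(*p,z)[:2]-m[:2]))
B=lambda X,Y,z:onz(c,(100+(X-445)/2.5-.3,190+Y/2.5-.3),z,True)
S=lambda X,Y,z:onz(sd,(240+X/4-.375,220+Y/4-.375),z)
print("wrist flange",B(632,42,.006),B(705,140,.006))
f=[S(82,212,.004),S(160,265,.004),S(283,175,.004)];print("side",np.round(f,4),np.linalg.norm(f[0]-f[1]),np.linalg.norm(f[2]-f[1]))
E
```

```text
[[0.5629 0.1665 0.0855]
 [0.6004 0.172  0.0855]
 [0.638  0.1774 0.0855]] [[0.5747 0.0859 0.0855]
 [0.612  0.0913 0.0855]
 [0.6494 0.0968 0.0855]]
yaw 0.1442211351575328 [np.float64(0.143772326261516), np.float64(0.1446725333696314)] mid [0.6062336  0.13164316 0.0855    ] perp 0.0815067242894544 0.07594269747275081
knob rel mid (shaker axes) [-0.10503345 -0.00490544]
lip in U [-0.04966273  0.02913892]
lip in U end [0.05117535 0.02846349]
lip in L [-0.05211091 -0.02970009]
lip L end [ 0.04961283 -0.03145707]
deck corner [ 0.07320926 -0.06120476]
deckcorner2 [0.07352374 0.05774633]
stop outer [ 0.05804009 -0.04552931]
stop outer U [0.05854823 0.04397045]
stop inner U [0.05144967 0.04387102]
wrist flange [ 0.44387813 -0.03854013  0.006     ] [ 0.48135684 -0.09591462  0.006     ]
side [[ 0.3459 -0.1055  0.004 ]
 [ 0.3844 -0.1634  0.004 ]
 [ 0.4784 -0.1062  0.004 ]] 0.06952936391540274 0.11010691661987439
```

The screw pattern, ball, end stop and deck corner all agree with shaker origin (0.598, 0.1305) and yaw 0.144. The rack is at about (0.413, -0.101), yaw about 33°. I'll move above the ball, turned so the jaws close across shaker y.

>>> {"name": "play_rows", "arguments": {"steps": [[12, -15, 0, -10, 0.4], [25, -30, 0, -20, 0.4], [37, -45, 0, -30, 0.4], [50, -60, 0, -40, 0.4], [62, -80, 0, -50, 0.4], [75, -100, 0, -60, 0.4], [90, -115, 0, -70, 0.4], [100, -130, 0, -80, 0.4], [110, -142, 0, -90, 0.4], [112, -146, 0, -98.3, 0.4]]}}

```text
time: 1.4
tcp_pos: [0.5031, 0.1127, 0.2285]
ee_rot: [-0.0, -0.076, 0.997, 0.0]
wrist_force: [-0.4, 0.2, -0.0]
width: 0.396
grip_force: 0.0
```

```bash
cat > look.py <<'E'
from h import *
from rig import ctrl
import sys
s=ctrl.state();c=ctrl.get_calibration("wrist");im=ctrl.get_image("wrist")[:,:,::-1].copy()
cv2.imwrite(f"pics/{sys.argv[1]}.png",im)
rt=lambda a:np.array([[np.cos(a),-np.sin(a)],[np.sin(a),np.cos(a)]])
q=s["ee_rot"];Rt=R.from_quat(q[[1,2,3,0]]);print("t",s["time"],"tcp",s["tcp_pos"].round(4),"tool y deg",np.degrees(np.arctan2(*Rt.as_matrix()[[1,0],1])),"F",s["wrist_force"].round(1),"w",s["width"],"g",s["grip_force"],"j",s["joints"].round(2))
E
cat > v.py <<'E'
from look import *
n,l,st,ce=cv2.connectedComponentsWithStats(red(im).astype(np.uint8))
for i in range(1,n):
    if st[i,4]>150:
        P=onz(c,ce[i],.113,True);print("red",ce[i].round(1),st[i],P.round(4),"tool",(Rt.inv().apply(P-s["tcp_pos"])*1000).round(1),"shaker",rt(-.144)@(P[:2]-[.5983,.1305]))
E
python3 v.py w1
```

```text
t 1.4 tcp [0.5031 0.1127 0.2285] tool y deg 98.66608590710811 F [-0.4  0.2 -0. ] w 0.3964821755741742 g 0.0 j [ 0.06  0.28 -0.41  1.91  0.13  0.98  1.32]
red [139.6  47.6] [132  41  16  14 179] [ 0.3763 -0.0864  0.113 ] tool [ 155.3 -177.7  115.6] shaker [-0.25077883 -0.18275469]
red [123.3  59.8] [116  53  16  15 174] [ 0.3882 -0.1051  0.113 ] tool [ 146.3 -198.   115.5] shaker [-0.24168794 -0.20299345]
red [32.4 86.2] [ 22  70  22  33 577] [ 0.4118 -0.2606  0.113 ] tool [ 146.5 -355.3  115.5] shaker [-0.24071165 -0.36031394]
red [134.8  90.5] [127  84  16  14 178] [ 0.4194 -0.0853  0.113 ] tool [ 112.5 -183.1  115.5] shaker [-0.20801949 -0.18788108]
red [157.8  95.1] [150  89  17  14 187] [ 0.4232 -0.0571  0.113 ] tool [ 104.5 -155.9  115.5] shaker [-0.2001911  -0.16054499]
red [244.2 106.8] [ 226   88   37   39 1134] [0.428  0.0315 0.113 ] tool [ 86.5 -69.  115.5] shaker [-0.18276248 -0.07352373]
red [584.4 171.7] [574 167  21  11 180] [0.4212 0.4108 0.113 ] tool [ 36.  307.  115.5] shaker [-0.13508225  0.3028006 ]
red [321.9 200.4] [311 190  22  22 365] [0.5022 0.1118 0.113 ] tool [  1.   -0.8 115.5] shaker [-0.09782176 -0.00472884]
```

The ball sits within 1 mm of the tool axis, so I'll go straight down and grip it.

>>> {"name": "play_rows", "arguments": {"steps": [[1, -1, 30, 0, 0.4], [1, -1, 60, 0, 0.4], [1, -1, 90, 0, 0.4], [1, -1, 110, 0, 0.4], [1, -1, 120, 0, 0.4], [1, -1, 120, 0, 0.4], [1, -1, 120, 0, 0.1], [1, -1, 120, 0, 0.1], [1, -1, 120, 0, 0.1], [1, -1, 120, 0, 0.1]], "force": 15}}

```text
time: 2.7
tcp_pos: [0.5037, 0.1117, 0.1093]
ee_rot: [0.001, -0.073, 0.997, 0.0]
wrist_force: [-0.6, 4.2, 4.4]
width: 0.206
grip_force: 15.0
```

```bash
python3 - <<'E'
import cv2
cv2.imwrite("pics/w1c.png",cv2.resize(cv2.imread("pics/w1.png")[20:220,60:330],(800,593),interpolation=cv2.INTER_CUBIC))
E
python3 - <<'E'
# knob path relative to tool frame (tool x = -shaker x, tool y = shaker y) for gate theta
import numpy as np
for th in range(0,101,10):
    a=np.radians(th);x,y=-33,-58
    X=np.cos(a)*x+np.sin(a)*y;Y=-np.sin(a)*x+np.cos(a)*y
    print(th,round(-(X+33),1),round(Y+58,1))
E
```

```text
0 -0.0 0.0
10 9.6 6.6
20 17.8 14.8
30 24.6 24.3
40 29.6 34.8
50 32.6 46.0
60 33.7 57.6
70 32.8 69.2
80 29.8 80.4
90 25.0 91.0
100 18.4 100.6
```

View pics/w1c.png

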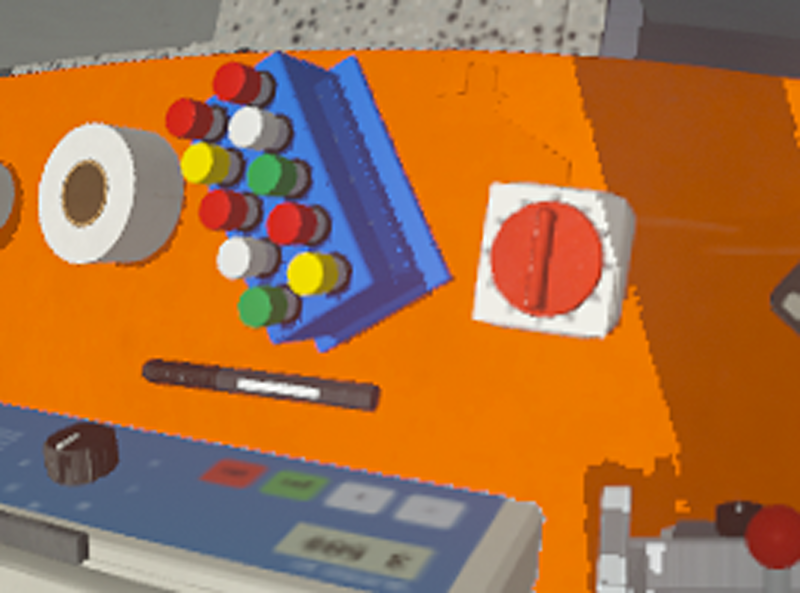

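Ball gripped (19 mm). The crop shows the rack with its foot flange corners at crop (355,58), (452,280) and (325,350). Now I'll lift and start the swing.

>>> {"name": "play_rows", "arguments": {"steps": [[0, 1, -5, 0, 0.1], [0, 2, -10, 0, 0.1], [0, 2, -10, 0, 0.1], [4.5, 5, -10, 5, 0.1], [9, 8.6, -10, 10, 0.1], [13.5, 12.5, -10, 15, 0.1], [17.2, 16.7, -10, 20, 0.1], [20.5, 21, -10, 25, 0.1], [23.6, 26, -10, 30, 0.1], [23.6, 26, -10, 30, 0.1]]}}

```text
time: 3.95
tcp_pos: [0.4763, 0.1334, 0.1188]
ee_rot: [0.0, 0.187, 0.982, 0.0]
wrist_force: [2.6, 3.6, -3.4]
width: 0.204
grip_force: 15.0
```

```bash
python3 - <<'E'
from h import *
from look import *
E
sed -i 's/^cv2.imwrite/if len(sys.argv)>1: cv2.imwrite/' look.py
python3 v.py w2 | grep -v "^red.*\-0\.2"
python3 - <<'E'
from h import *
from rig import ctrl
# wrist calib at the w1 pose: rebuild from mount (start pose) 
def T(q,p): M=np.eye(4);q=np.asarray(q);M[:3,:3]=R.from_quat(q[[1,2,3,0]]).as_matrix();M[:3,3]=p;return M
s=ctrl.state();c=ctrl.get_calibration("wrist")
M=np.linalg.inv(T(s["ee_rot"],s["tcp_pos"]))@T(c["rotation"],c["position"])
a=np.radians(98.666);
# tool at w1: y axis at 98.67deg, z down
y=np.array([np.cos(a),np.sin(a),0]);z=np.array([0,0,-1.]);x=np.cross(y,z)
W=np.eye(4);W[:3,:3]=np.c_[x,y,z];W[:3,3]=[.5031,.1127,.2285]
C=W@M;q=R.from_matrix(C[:3,:3]).as_quat();c=dict(c,position=C[:3,3],rotation=q[[3,0,1,2]])
f=lambda X,Y,z:onz(c,(60+X*.3375-.33,20+Y*.33727-.33),z,True)
P=[f(355,58,.006),f(452,280,.006),f(325,350,.006)];print(np.round(P,4),np.linalg.norm(P[1]-P[0]),np.linalg.norm(P[2]-P[1]))
print("centre",(P[0]+P[2])/2,"yaw",np.degrees(np.arctan2(*(P[1]-P[0])[[1,0]])),np.degrees(np.arctan2(*(P[1]-P[2])[[1,0]])))
Q=[f(372,285,.06),f(275,342,.06)];print("body top",np.round(Q,4),np.linalg.norm(Q[0]-Q[1]))
E
```

```text
t 4.0 tcp [0.4764 0.1332 0.1187] tool y deg 68.41186004575952 F [ 2.1  3.2 -2.7] w 0.2014877523433412 g 14.999571740627289 j [-0.12  0.38 -0.26  2.05  0.15  0.72  0.72]
red [633.9  16.7] [625   7  15  19 154] [0.3951 0.4346 0.113 ] tool [186.5 250.3   5.7] shaker [-0.15746277  0.33014614]
red [590.6  31.4] [584  24  14  15 164] [0.4012 0.3614 0.113 ] tool [153.9 184.5   5.7] shaker [-0.16193624  0.25681214]
red [619.1  46.7] [607  36  24  22 324] [0.4164 0.3947 0.113 ] tool [152.  221.1   5.7] shaker [-0.14209331  0.28760845]
red [607.6  77.5] [600  71  15  14 171] [0.436  0.3678 0.113 ] tool [123.9 203.2   5.7] shaker [-0.12660687  0.25809411]
red [177.8 209. ] [ 156  185   45   49 1683] [0.4195 0.0638 0.113 ] tool [ 27.3 -85.4   5.7] shaker [-0.18647893 -0.04030916]
red [323.2 258.3] [306 242  35  34 972] [0.4784 0.1323 0.113 ] tool [-2.2 -0.1  5.7] shaker [-0.11835948  0.01902025]
[[ 0.3464 -0.0984  0.006 ]
 [ 0.442  -0.0371  0.006 ]
 [ 0.4778 -0.0961  0.006 ]] 0.1135771747600657 0.06901612718563498
centre [ 0.41211655 -0.09726082  0.006     ] yaw 32.69086055359966 121.27351653773295
body top [[ 0.4441 -0.0498  0.06  ]
 [ 0.4691 -0.0912  0.06  ]] 0.04844724764980962Traceback (most recent call last):
  File "<stdin>", line 2, in <module>
  File "look.py", line 5, in <module>
    cv2.imwrite(f"pics/{sys.argv[1]}.png",im)
                        ~~~~~~~~^^^
IndexError: list index out of range
grep: warning: stray \ before -
```

>>> {"name": "play_rows", "arguments": {"steps": [[9.2, 6.6, 0, 10, 0.1], [17.2, 14.7, 0, 20, 0.1], [23.6, 24, 0, 30, 0.1], [28.3, 34.3, 0, 40, 0.1], [31.1, 45.3, 0, 50, 0.1], [32, 56.6, 0, 60, 0.1], [31.7, 62.2, 0, 65, 0.1], [31.7, 62.2, 0, 65, 0.1], [31.7, 62.2, 0, 65, 0.1]]}}

```text
time: 5.18
tcp_pos: [0.469, 0.2025, 0.1185]
ee_rot: [-0.0, 0.686, 0.728, -0.001]
wrist_force: [-2.2, 3.7, -0.3]
width: 0.203
grip_force: 15.0
```

```bash
python3 v.py w3 | grep -v 'red.*-0\.[2-9]'
```

```text
t 5.175 tcp [0.469  0.2025 0.1185] tool y deg 3.407872918156518 F [-2.2  3.7 -0.3] w 0.2029923054397267 g 14.999888241291046 j [-0.45  0.39 -0.03  2.03  0.02  0.73 -0.43]
red [627.5 367.7] [614 352  26  30 479] [0.9039 0.018  0.113 ] tool [-210.1  423.2    5. ] shaker [ 0.28630882 -0.1552372 ]
```

>>> {"name": "play_rows", "arguments": {"steps": [[0, 0, 6, 0, 0.1], [0, -1, 10, 0, 0.1], [0, -1, 10, 0, 0.4], [0, -1, 10, 0, 0.4], [0, -1, 10, 0, 0.4], [0, -1, -10, 0, 0.4], [0, -1, -40, 0, 0.4], [0, -1, -80, 0, 0.4], [0, -1, -110, 0, 0.4], [0, -1, -110, 0, 0.8]]}}

```text
time: 6.48
tcp_pos: [0.4701, 0.203, 0.2309]
ee_rot: [0.001, 0.687, 0.727, 0.002]
wrist_force: [-0.8, -0.2, 0.1]
width: 0.489
grip_force: 0.0
```

```bash
python3 v.py w4 | grep -v 'red.*-0\.[2-9]'; python3 - <<'E'
from rig import ctrl;import numpy as np
from scipy.spatial.transform import Rotation as R
s=ctrl.state();q=s["ee_rot"];print(R.from_quat(q[[1,2,3,0]]).inv().apply(np.array([.412,-.099,.2285])-s["tcp_pos"])*1000)
E
```

```text
t 6.475 tcp [0.4701 0.203  0.2309] tool y deg 3.280522612523996 F [-0.8 -0.2  0.1] w 0.48938830146100487 g 0.0 j [-0.45  0.23 -0.03  1.94  0.01  0.97 -0.42]
red [319.6 200.3] [310 190  21  21 351] [0.467  0.2031 0.113 ] tool [ 1.000e-01 -3.700e+00  1.179e+02] shaker [-0.11956972  0.09066824]
red [287.4 305.6] [276 300  26  11 239] [0.4389 0.085  0.113 ] tool [-116.2  -38.4  117.5] shaker [-0.16426693 -0.02215948]
[-297.72036892  -74.22758553    0.48181135]
```

>>> {"name": "play_rows", "arguments": {"steps": [[-25, -8, 0, 8, 0.75], [-65, -18, 0, 18, 0.75], [-110, -29, 0, 28, 0.75], [-155, -40, 0, 38, 0.75], [-200, -51, 0, 48, 0.75], [-240, -61, 0, 56, 0.75], [-275, -69, 0, 60.8, 0.75], [-298, -74, 0, 60.8, 0.75], [-298, -74, 0, 60.8, 0.75]]}}

```text
time: 7.65
tcp_pos: [0.4108, -0.1004, 0.2275]
ee_rot: [-0.0, 0.961, 0.278, -0.001]
wrist_force: [0.5, -0.2, 0.1]
width: 0.752
grip_force: 0.0
```

```bash
python3 v.py w5 |head -1; python3 - <<'E'
from h import *
from rig import ctrl
im=cv2.imread("pics/w5.png");c=ctrl.get_calibration("wrist");s=ctrl.state()
cv2.imwrite("pics/w5c.png",cv2.resize(im[60:360,120:520],(800,600),interpolation=cv2.INTER_CUBIC))
sd=ctrl.get_calibration("side");print("roll",onz(sd,(296,293),.04))
E
```

```text
t 7.65 tcp [ 0.4108 -0.1004  0.2275] tool y deg -57.70454101008934 F [ 0.5 -0.2  0.1] w 0.7517053504712509 g 0.0 j [-0.14  0.07  0.32  2.14 -0.03  0.93 -0.82]
roll [ 0.41073481 -0.22915008  0.04      ]
```

View pics/w5c.png

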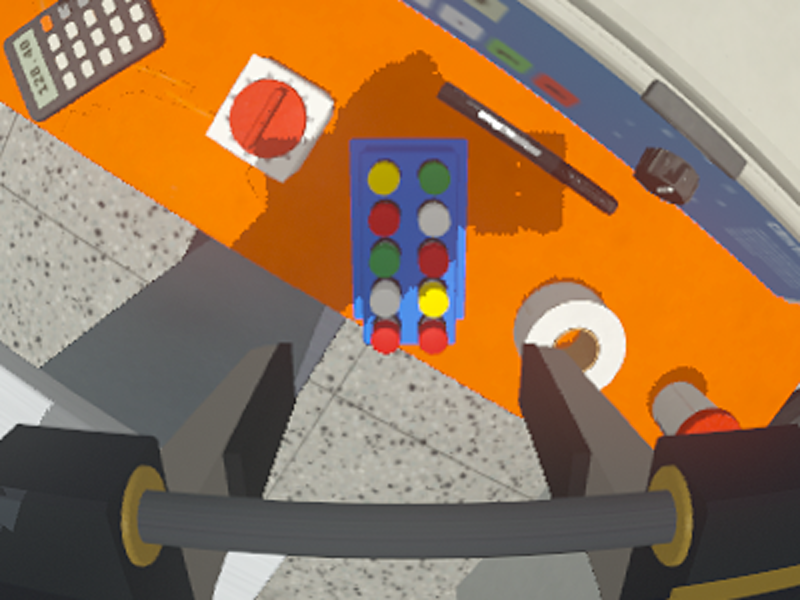

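```bash
python3 - <<'E'
from h import *
from rig import ctrl
c=ctrl.get_calibration("wrist");s=ctrl.state();q=s["ee_rot"];Rt=R.from_quat(q[[1,2,3,0]])
def f(X,Y,z): return Rt.inv().apply(onz(c,(120+X/2-.25,60+Y/2-.25),z,True)-s["tcp_pos"])*1000
for n,p,z in(("flFL",(350,138),.006),("flFR",(467,138),.006),("flNL",(355,320),.006),("flNR",(464,320),.006),("capFL",(383,176),.084),("capFR",(434,176),.084),("capNL",(386,337),.084),("capNR",(432,337),.084)): print(n,f(*p,z).round(1))
E
```

```text
flFL [ 60.  -34.6 221.6]
flFR [ 60.   36.1 221.5]
flNL [-56.1 -33.7 221.8]
flNR [-56.1  36.7 221.7]
capFL [ 44.9 -11.8 143.6]
capFR [ 44.9  12.8 143.6]
capNL [-37.8 -11.  143.7]
capNR [-37.8  12.7 143.7]
```

The picture shows the rack square under the hand; the flange corners give a centre only about 2.5 mm forward and 1 mm sideways. I'll descend and grip.

>>> {"name": "play_rows", "arguments": {"steps": [[2, 1, 40, 0, 0.75], [2, 1, 80, 0, 0.75], [2, 1, 120, 0, 0.75], [2, 1, 155, 0, 0.75], [2, 1, 175, 0, 0.75], [2, 1, 185, 0, 0.75], [2, 1, 185, 0, 0.75], [2, 1, 185, 0, 0.45], [2, 1, 185, 0, 0.45], [2, 1, 185, 0, 0.45]], "force": 30}}

```text
time: 8.95
tcp_pos: [0.4148, -0.0989, 0.0443]
ee_rot: [0.0, 0.96, 0.28, 0.001]
wrist_force: [-0.3, 0.5, 6.2]
width: 0.565
grip_force: 30.0
```

>>> {"name": "play_rows", "arguments": {"steps": [[0, 0, 0, 0, 0.45], [0, 0, -10, 0, 0.45], [0, 0, -30, 0, 0.45], [0, 0, -60, 0, 0.45], [0, 0, -95, 0, 0.45], [0, 0, -120, 0, 0.45], [0, 0, -120, 0, 0.45]]}}

```text
time: 9.82
tcp_pos: [0.415, -0.099, 0.1651]
ee_rot: [0.001, 0.96, 0.28, 0.002]
wrist_force: [-0.2, 0.0, -2.8]
width: 0.562
grip_force: 30.0
```

```bash
cat > goto.py <<'E'
from look import *
a=[float(v) for v in sys.argv[2:]]  # shaker x,y mm, tcp z mm, tool-y angle in shaker deg
xy=np.array([.5983,.1305])+rt(.1442)@np.array(a[:2])/1000
print("target",xy,"delta tool",(Rt.inv().apply(np.r_[xy,a[2]/1000]-s["tcp_pos"])*1000).round(1),"roll",np.degrees(np.arctan2(*Rt.as_matrix()[[1,0],1]))-(a[3]+np.degrees(.1442)))
print("tcp in shaker",(rt(-.1442)@(s["tcp_pos"][:2]-[.5983,.1305])*1000).round(1))
E
python3 goto.py w6 -145 0 165 -90
```

```text
t 9.825 tcp [ 0.415  -0.099   0.1651] tool y deg -57.500407430016175 F [-0.2  0.  -2.8] w 0.5622843681247269 g 29.998818933963776 j [-0.15  0.18  0.33  2.2  -0.08  0.77 -0.76]
target [0.45480493 0.10966339] delta tool [ 145.7 -154.6    0.3] roll 24.23754116419736
tcp in shaker [-214.4 -200.8]
```

>>> {"name": "play_rows", "arguments": {"steps": [[15, -16, 0, 3, 0.45], [38, -40, 0, 7, 0.45], [62, -66, 0, 11, 0.45], [86, -92, 0, 15, 0.45], [110, -117, 0, 19, 0.45], [130, -138, 0, 22, 0.45], [142, -151, 0, 24.2, 0.45], [146, -155, 0, 24.2, 0.45], [146, -155, 0, 24.2, 0.45]]}}

```text
time: 11.0
tcp_pos: [0.4533, 0.1097, 0.1626]
ee_rot: [0.0, 0.997, 0.073, -0.001]
wrist_force: [-0.0, -1.4, -2.6]
width: 0.567
grip_force: 30.0
```

```bash
python3 goto.py w7 -145 0 118 -90; python3 - <<'E'
import cv2
cv2.imwrite("pics/w7c.png",cv2.resize(cv2.imread("pics/w7.png")[0:270,140:500],(800,600),interpolation=cv2.INTER_CUBIC))
E
```

```text
t 11.0 tcp [0.4533 0.1097 0.1626] tool y deg -81.66453313242474 F [-0.  -1.4 -2.6] w 0.5671495166167051 g 29.998795688152313 j [-0.53  0.25  0.25  2.11 -0.09  0.79 -1.65]
target [0.45480493 0.10966339] delta tool [ 1.6  0.3 44.6] roll 0.0734154617887981
tcp in shaker [-146.5    0.3]
```

View pics/w7c.png

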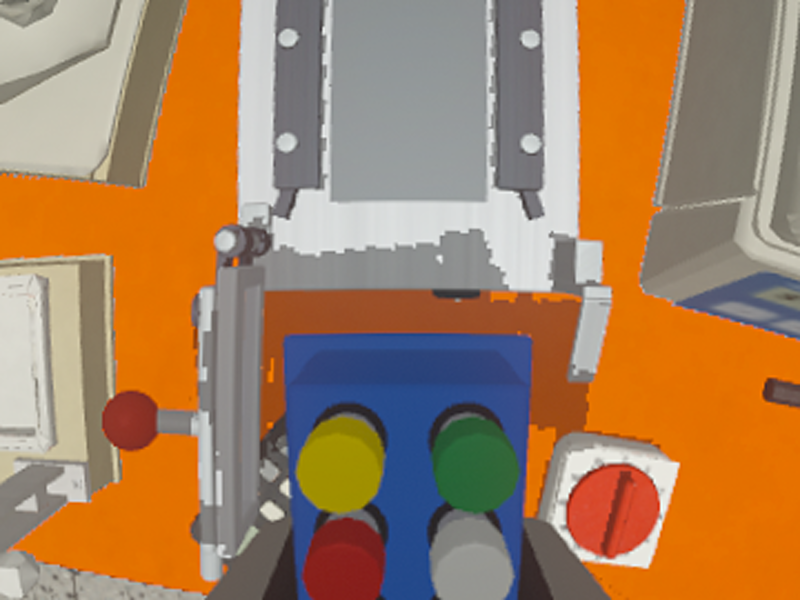

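The gate is wide open and the rack points at the mouth. The lip screws show at crop (287,38), (531,38), (286,142) and (531,142). I'll check the lateral offset and yaw from them.

```bash
python3 - <<'E'
from h import *
from rig import ctrl
c=ctrl.get_calibration("wrist");s=ctrl.state();q=s["ee_rot"];Rt=R.from_quat(q[[1,2,3,0]])
def f(X,Y,z): return Rt.inv().apply(onz(c,(140+X*.45-.28,Y*.45-.28),z,True)-s["tcp_pos"])*1000
for n,p,z in(("s1",(287.5,38),.0855),("s2",(531,38),.0855),("s3",(286.5,142),.0855),("s4",(531.5,142.5),.0855),("bodyFL",(285,338),.060+.1626-.0443),("bodyFR",(531,338),.060+.1626-.0443),("capL",(341,466),.2023),("capR",(476,463),.2023),("flareL",(287,217),.08),("flareR",(537,217),.08)): print(n,f(*p,z).round(1))
E
```

```text
s1 [154.  -40.6  77.1]
s2 [154.1  41.5  77.2]
s3 [116.4 -40.6  77.2]
s4 [116.3  41.3  77.2]
bodyFL [ 60.3 -25.2 -15.5]
bodyFR [ 60.3  25.2 -15.5]
capL [ 40.4 -11.8 -39.5]
capR [ 41.   11.9 -39.5]
flareL [ 90.8 -41.4  82.7]
flareR [91.  44.3 82.8]
```

>>> {"name": "play_rows", "arguments": {"steps": [[0, 0.4, 15, 0, 0.45], [0, 0.4, 30, 0, 0.45], [0, 0.4, 40, 0, 0.45], [0, 0.4, 46, 0, 0.45], [0, 0.4, 46, 0, 0.45], [0, 0.4, 46, 0, 0.45]]}}

```text
time: 11.8
tcp_pos: [0.4543, 0.11, 0.1178]
ee_rot: [-0.0, 0.997, 0.072, 0.0]
wrist_force: [-0.7, 0.7, -1.9]
width: 0.564
grip_force: 30.0
```

```bash
python3 goto.py w8 2 0.4 116 -90
```

```text
t 11.8 tcp [0.4543 0.11   0.1178] tool y deg -81.69832444086256 F [-0.7  0.7 -1.9] w 0.5644611606724551 g 29.998823404312134 j [-0.51  0.33  0.24  2.14 -0.12  0.68 -1.62]
target [0.60022176 0.13118325] delta tool [1.474e+02 1.000e-01 1.900e+00] roll 0.039624153350970914
tcp in shaker [-145.4    0.4]
```

>>> {"name": "play_rows", "arguments": {"steps": [[0, 0, 2, 0, 0.45], [8, 0, 2, 0, 0.45], [18, 0, 2, 0, 0.45], [28, 0, 2, 0, 0.45], [38, 0, 2, 0, 0.45], [48, 0, 2, 0, 0.45], [58, 0, 2, 0, 0.45], [66, 0, 2, 0, 0.45], [66, 0, 2, 0, 0.45]]}}

```text
time: 12.98
tcp_pos: [0.5199, 0.1194, 0.1155]
ee_rot: [0.0, 0.997, 0.072, 0.0]
wrist_force: [-0.3, 0.1, -2.5]
width: 0.563
grip_force: 30.0
```

```bash
python3 goto.py w9 2 0.4 116 -90
```

```text
t 12.975 tcp [0.5199 0.1194 0.1155] tool y deg -81.70996255332399 F [-0.3  0.1 -2.5] w 0.562890750388232 g 29.998758137226105 j [-0.48  0.43  0.23  1.99 -0.14  0.74 -1.59]
target [0.60022176 0.13118325] delta tool [81.2 -0.1 -0.5] roll 0.027986040889544483
tcp in shaker [-79.2   0.3]
```

No contact force, and the front has entered under the lips. I'll carry on until close to the stop.

>>> {"name": "play_rows", "arguments": {"steps": [[8, 0, 0, 0, 0.45], [18, 0, 0, 0, 0.45], [28, 0, 0, 0, 0.45], [38, 0, 0, 0, 0.45], [48, 0, 0, 0, 0.45], [58, 0, 0, 0, 0.45], [66, 0, 0, 0, 0.45], [72, 0, 0, 0, 0.45], [74, 0, 0, 0, 0.45], [74, 0, 0, 0, 0.45]]}}

```text
time: 14.28
tcp_pos: [0.5924, 0.13, 0.1155]
ee_rot: [0.0, 0.997, 0.072, -0.0]
wrist_force: [0.5, -0.6, -2.7]
width: 0.56
grip_force: 30.0
```

```bash
python3 goto.py w10 2 0.4 116 -90
```

```text
t 14.275 tcp [0.5924 0.13   0.1155] tool y deg -81.70417661130493 F [ 0.5 -0.6 -2.7] w 0.5601448266793729 g 29.998798370361328 j [-0.45  0.53  0.23  1.81 -0.16  0.82 -1.56]
target [0.60022176 0.13118325] delta tool [ 7.9 -0.1 -0.5] roll 0.03377198290860406
tcp in shaker [-5.9  0.3]
```

>>> {"name": "play_rows", "arguments": {"steps": [[2, 0, 0.5, 0, 0.45], [4, 0, 0.5, 0, 0.45], [5, 0, 0.5, 0, 0.45], [6, 0, 0.5, 0, 0.45], [7, 0, 0.5, 0, 0.45], [7, 0, 0.5, 0, 0.45], [7, 0, 0.5, 0, 0.45]]}}

```text
time: 15.2
tcp_pos: [0.5994, 0.131, 0.115]
ee_rot: [0.0, 0.997, 0.072, -0.0]
wrist_force: [-0.3, -0.2, -3.2]
width: 0.565
grip_force: 30.0
```

>>> {"name": "play_rows", "arguments": {"steps": [[1, 0, 0.5, 0, 0.45], [2, 0, 0.5, 0, 0.45], [2, 0, 0.5, 0, 0.45], [3, 0, 0.5, 0, 0.45], [3, 0, 0.5, 0, 0.45]]}}

```text
time: 15.82
tcp_pos: [0.6025, 0.1315, 0.1146]
ee_rot: [0.0, 0.997, 0.072, 0.0]
wrist_force: [-0.3, -0.5, -2.3]
width: 0.563
grip_force: 30.0
```

>>> {"name": "play_rows", "arguments": {"steps": [[1, 0, 0, 0, 0.45], [1.5, 0, 0, 0, 0.45], [2, 0, 0, 0, 0.45], [2, 0, 0, 0, 0.45]]}}

```text
time: 16.32
tcp_pos: [0.6028, 0.1315, 0.1147]
ee_rot: [0.0, 0.997, 0.072, -0.002]
wrist_force: [-6.4, -0.9, 3.5]
width: 0.56
grip_force: 30.0
```

```bash
python3 goto.py w11 2 0.4 116 -90; python3 - <<'E'
import cv2
cv2.imwrite("pics/w11c.png",cv2.resize(cv2.imread("pics/w11.png")[60:330,140:500],(800,600),interpolation=cv2.INTER_CUBIC))
E
```

```text
t 16.325 tcp [0.6028 0.1315 0.1147] tool y deg -81.71507817292135 F [-6.4 -0.9  3.5] w 0.5602843198979234 g 30.002679526805878 j [-0.44  0.55  0.23  1.78 -0.16  0.83 -1.56]
target [0.60022176 0.13118325] delta tool [-2.7 -0.  -1.3] roll 0.02287042129218264
tcp in shaker [4.6 0.4]
```

View pics/w11c.png

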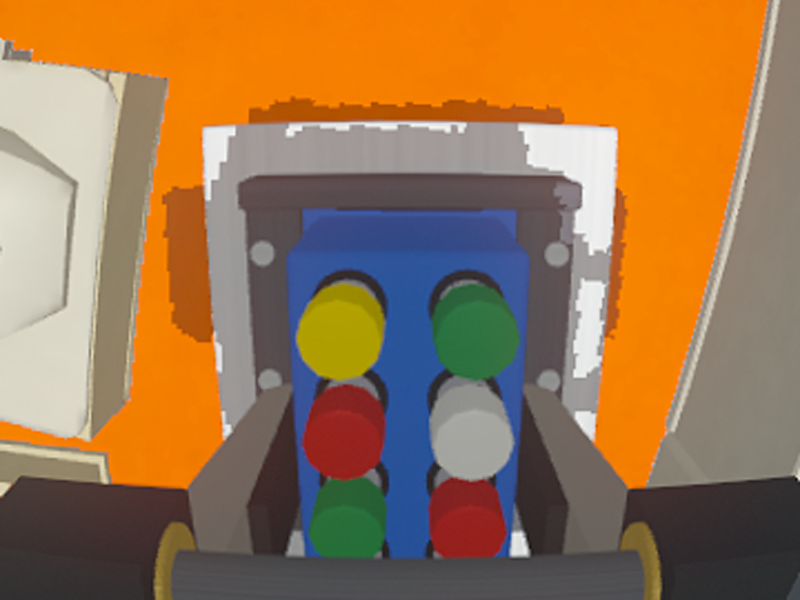

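The rack's flange butts the stop (contact -6.4 N), under both lips. Set it down, release and rise.

>>> {"name": "play_rows", "arguments": {"steps": [[1, 0, 1, 0, 0.45], [1, 0, 1.5, 0, 0.45], [1, 0, 1.5, 0, 0.75], [1, 0, 1.5, 0, 0.75], [1, 0, 1.5, 0, 0.75], [0, 0, -15, 0, 0.75], [0, 0, -50, 0, 0.75], [0, 0, -85, 0, 0.75], [0, 0, -116, 0, 0.75], [0, 0, -116, 0, 0.75]]}}

```text
time: 17.62
tcp_pos: [0.6063, 0.132, 0.2344]
ee_rot: [-0.001, 0.997, 0.072, 0.003]
wrist_force: [-1.0, 0.0, -1.1]
width: 0.746
grip_force: 0.0
```

```bash
python3 look.py w12; python3 - <<'E'
from h import *
from rig import ctrl
c=ctrl.get_calibration("wrist");s=ctrl.state();q=s["ee_rot"];Rt=R.from_quat(q[[1,2,3,0]])
print(Rt.inv().apply(np.array([.467,.203,.23])-s["tcp_pos"])*1000)
im=cv2.imread("pics/w12.png");cv2.imwrite("pics/w12c.png",cv2.resize(im[:,60:600],(800,593)))
E
```

```text
t 17.625 tcp [0.6063 0.132  0.2344] tool y deg -81.71215699128845 F [-1.   0.  -1.1] w 0.7456083856905857 g 0.0 j [-0.47  0.41  0.26  1.69 -0.12  1.05 -1.59]
[-126.42293281  -90.26445501    1.96371427]
```

View pics/w12c.png

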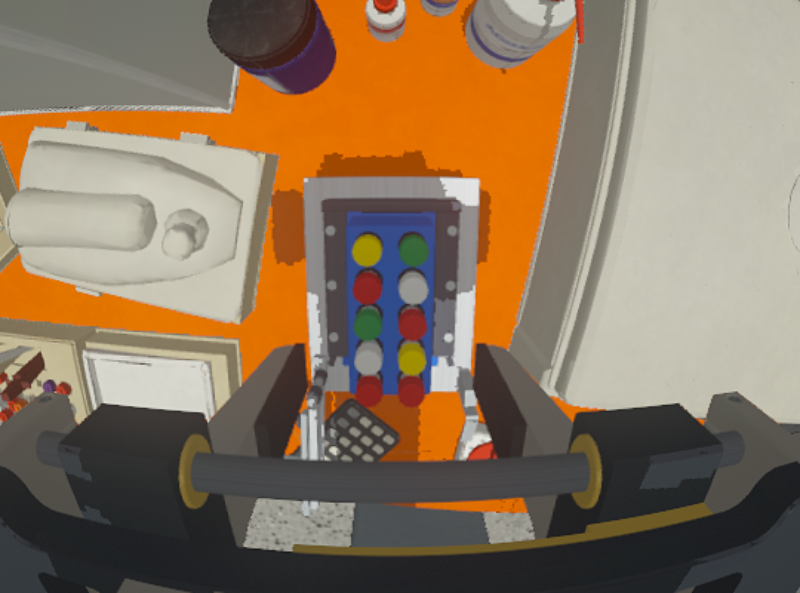

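The rack sits home between the lips, square and upright. Back above the ball, turning the jaws to the open-gate angle.

>>> {"name": "play_rows", "arguments": {"steps": [[-10, -8, 0, -9, 0.5], [-22, -16, 0, -18, 0.4], [-36, -26, 0, -28, 0.4], [-52, -37, 0, -38, 0.4], [-68, -48, 0, -48, 0.4], [-84, -60, 0, -58, 0.4], [-100, -71, 0, -68, 0.4], [-114, -81, 0, -78, 0.4], [-126, -90, 0, -85, 0.4], [-126, -90, 0, -85, 0.4]]}}

```text
time: 18.92
tcp_pos: [0.4655, 0.2029, 0.2297]
ee_rot: [-0.0, 0.686, 0.727, -0.001]
wrist_force: [-0.4, 0.7, 0.1]
width: 0.395
grip_force: 0.0
```

```bash
python3 v.py w13 | grep -v 'red.*-0\.[2-9]'
```

```text
t 18.925 tcp [0.4655 0.2029 0.2297] tool y deg 3.3161562831680205 F [-0.4  0.7  0.1] w 0.3953183026866097 g 0.0 j [-0.42  0.23 -0.06  1.94  0.02  0.97 -0.43]
red [325.3 200.5] [315 190  22  22 359] [0.4668 0.2032 0.113 ] tool [  0.2   1.6 116.7] shaker [-0.11968292  0.0907716 ]
red [478.2 272.6] [469 265  18  18 181] [0.6397 0.1307 0.113 ] tool [-82.1 170.  116.4] shaker [ 0.04101301 -0.00577941]
red [293.3 305.7] [284 300  22  12 194] [0.44   0.0855 0.113 ] tool [-115.6  -32.   116.8] shaker [-0.16308063 -0.021805  ]
```

>>> {"name": "play_rows", "arguments": {"steps": [[0, 1.6, 30, 0, 0.4], [0, 1.6, 60, 0, 0.4], [0, 1.6, 90, 0, 0.4], [0, 1.6, 110, 0, 0.4], [0, 1.6, 120, 0, 0.4], [0, 1.6, 120, 0, 0.4], [0, 1.6, 120, 0, 0.1], [0, 1.6, 120, 0, 0.1], [0, 1.6, 120, 0, 0.1], [0, 1.6, 120, 0, 0.1]], "force": 15}}

```text
time: 20.23
tcp_pos: [0.4679, 0.2032, 0.1111]
ee_rot: [-0.0, 0.686, 0.727, -0.0]
wrist_force: [-4.8, 1.5, 6.3]
width: 0.204
grip_force: 15.0
```

```bash
python3 - <<'E'
# closing: ball vector in gate-aligned tool frame; tool x=outwards -> (out 33, along y -58/-56); tool turns by -phi
import numpy as np
for al in (56,):
  for ph in (10,20,30,35,40,45,50,55,60,64,65,70,75,80,85,90,94,95):
    a=np.radians(-ph);x,y=-33,-al
    X=np.cos(a)*x+np.sin(a)*y;Y=-np.sin(a)*x+np.cos(a)*y
    print(ph,round(-(X-x),1),round(Y-y,1))
from rig import ctrl;s=ctrl.state()
A=.1442;d=s["tcp_pos"][:2]-[.5983,.1305];p=np.array([np.cos(A)*d[0]+np.sin(A)*d[1],-np.sin(A)*d[0]+np.cos(A)*d[1]])*1000-[-64,53]
print(p,"theta",(-119.64-np.degrees(np.arctan2(p[1],p[0])))%360,s["tcp_pos"])
E
```

```text
10 -10.2 -4.9
20 -21.1 -7.9
30 -32.4 -9.0
35 -38.1 -8.8
40 -43.7 -8.1
45 -49.3 -6.9
50 -54.7 -5.3
55 -59.9 -3.2
60 -65.0 -0.6
64 -68.9 1.8
65 -69.8 2.4
70 -74.3 5.8
75 -78.6 9.6
80 -82.4 13.8
85 -85.9 18.2
90 -89.0 23.0
94 -91.2 27.0
95 -91.7 28.0
[-54.64840729  37.66952489] theta 94.93876418674665 [0.46785374 0.20317861 0.11107373]
```

>>> {"name": "play_rows", "arguments": {"steps": [[0, 2, -5, 0, 0.1], [0, 2, -10, 0, 0.1], [-5, -1, -10, -5, 0.1], [-10.2, -2.9, -10, -10, 0.1], [-21.1, -5.9, -10, -20, 0.1], [-32.4, -7, -10, -30, 0.1], [-43.7, -6.1, -10, -40, 0.1], [-54.7, -3.3, -10, -50, 0.1], [-65, 1.4, -10, -60, 0.1], [-65, 1.4, -10, -60, 0.1]]}}

```text
time: 21.48
tcp_pos: [0.474, 0.1365, 0.1204]
ee_rot: [0.0, 0.233, 0.973, -0.0]
wrist_force: [-1.7, -1.4, -2.7]
width: 0.2
grip_force: 15.0
```

```bash
cat > th.py <<'E'
import numpy as np
from rig import ctrl;s=ctrl.state()
A=.1442;d=s["tcp_pos"][:2]-[.5983,.1305];p=np.array([np.cos(A)*d[0]+np.sin(A)*d[1],-np.sin(A)*d[0]+np.cos(A)*d[1]])*1000-[-64,53]
print(p,np.hypot(*p),"theta if lifted",(-120.5-np.degrees(np.arctan2(p[1],p[0])))%360,s["tcp_pos"],s["wrist_force"],s["joints"])
E
python3 th.py
```

```text
[-58.17686985 -29.17049791] 65.08045892383112 theta if lifted 32.870329197110124 [0.47396686 0.13652527 0.12036687] [-1.71407664 -1.37418791 -2.66714838] [-0.12010839  0.37877618 -0.27159693  2.05416327  0.15071579  0.7271629
  0.61447238]
```

>>> {"name": "play_rows", "arguments": {"steps": [[-5, -2.6, 0, -5, 0.1], [-10.2, -4.9, 0, -10, 0.1], [-15.5, -6.6, 0, -15, 0.1], [-21.1, -7.9, 0, -20, 0.1], [-26.7, -8.6, 0, -25, 0.1], [-32.4, -9, 0, -30, 0.1], [-38, -8.8, 0, -35, 0.1], [-38, -8.8, 0, -35, 0.1], [-38, -8.8, 0, -35, 0.1]]}}

```text
time: 22.6
tcp_pos: [0.5032, 0.1131, 0.1204]
ee_rot: [-0.0, -0.071, 0.997, -0.0]
wrist_force: [-1.8, 0.7, -3.3]
width: 0.199
grip_force: 15.0
```

```bash
python3 th.py
```

```text
[-32.62483745 -56.54759816] 65.28407827498899 theta if lifted 359.4825691889587 [0.50318781 0.11310416 0.12040291] [-1.7802257   0.72669777 -3.3214102 ] [ 0.03798707  0.42906046 -0.39417485  1.99573318  0.23425488  0.76034971
  1.21808728]
```

Shut (θ ≈ 0). I'll press lightly inward, lower the ball, release and rise.

>>> {"name": "play_rows", "arguments": {"steps": [[-1, -1, 4, 0, 0.1], [-1, -2, 8, 0, 0.1], [-1, -2, 10, 0, 0.1], [-1, -2, 10, 0, 0.1], [-1, -2, 10, 0, 0.4], [-1, -2, 10, 0, 0.4], [-1, -2, 10, 0, 0.4], [0, -2, -20, 0, 0.4], [0, -2, -60, 0, 0.4], [0, -2, -100, 0, 0.4]]}}

```text
time: 23.85
tcp_pos: [0.5039, 0.111, 0.2217]
ee_rot: [0.0, -0.072, 0.997, 0.0]
wrist_force: [0.2, 0.4, -0.6]
width: 0.401
grip_force: 0.0
```

```bash
python3 v.py w14 | grep -v 'red.*-0\.[2-9]'; python3 - <<'E'
from rig import ctrl;import cv2,numpy as np
im=cv2.imread("pics/w14.png")[100:330,200:500]
o=cv2.resize(im,(782,600),interpolation=cv2.INTER_CUBIC)
cv2.imwrite("pics/w14c.png",o)
E
```

```text
t 23.85 tcp [0.5039 0.111  0.2217] tool y deg 98.27773852335552 F [ 0.2  0.4 -0.6] w 0.4007977414947741 g 0.0 j [ 0.09  0.29 -0.44  1.91  0.15  0.97  1.3 ]
red [243.7 106.8] [ 225   88   38   39 1180] [0.4282 0.0316 0.113 ] tool [ 86.3 -67.6 108.7] shaker [-0.18249396 -0.07343895]
red [588.3 170.7] [578 166  21  11 181] [0.4216 0.409  0.113 ] tool [ 38.6 306.7 108.7] shaker [-0.13494652  0.30093914]
red [324.  201.7] [313 191  23  22 377] [0.5021 0.1118 0.113 ] tool [  1.7   1.1 108.7] shaker [-0.09788751 -0.0047071 ]
red [315.6 276.5] [307 266  18  22 322] [0.5783 0.1148 0.113 ] tool [-74.2  -7.  108.7] shaker [-0.02202304 -0.01271913]
red [345.  276.4] [337 266  18  22 317] [0.5743 0.1431 0.113 ] tool [-74.2  21.6 108.7] shaker [-0.02196503  0.01589088]
```

View pics/w14c.png

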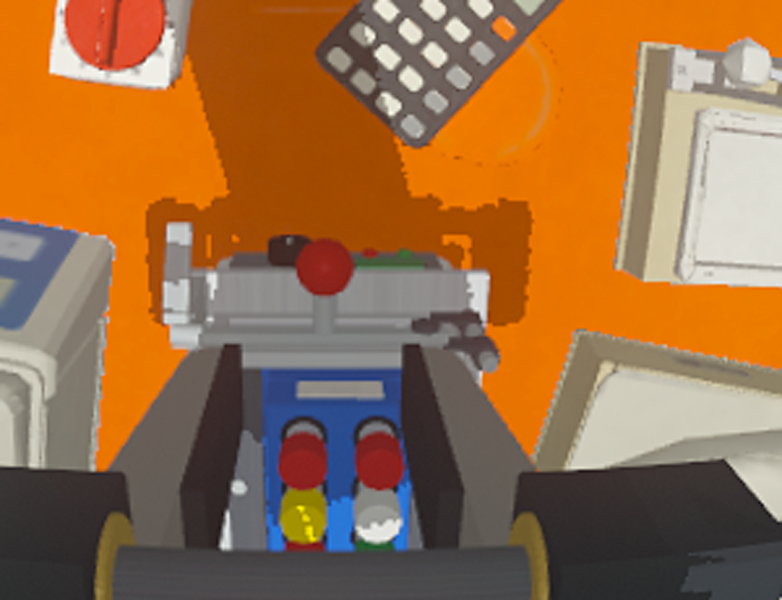

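The ball is back at (-97.9, -4.7) mm in the shaker frame, against (-97.8, -4.7) measured before opening. So the gate is shut, the latch is down, the rack is behind it, and the hand is clear.

```bash
python3 -c "
from rig import ctrl
print(ctrl.sign_off())"
```

```text
the job is handed in; nothing more can be done
None
```

The job is handed in, and no verdict came back: the rack is home against the end stop under both lips, the gate is shut and the latch bar is down behind its catch, after about 24 s of the 72 s allowed.

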